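# Sort deburred parts into their trays

## Task

Sort the five freshly deburred steel parts into their trays: one bushing flat over each of the two posts of the post tray, one bar lying in each of the two lanes of the lane tray, and the angle bracket standing on its base leg inside the plain square tray. Set every part down flat on the tray floor rather than dropping it, and do not push about or knock over the oil bottle and the tool cup.

Things in the scene. Friction and masses are not known exactly. Their poses are not given: they have to be found in the camera images.
- bushing_1: a plain steel bushing: a thick ring standing on its end, 46 mm outside diameter, 28 mm bore, 32 mm high, about 0.26 kg. Two alike, interchangeable. Origin: centre of its underside; z up along the bore
- bushing_2: a plain steel bushing: a thick ring standing on its end, 46 mm outside diameter, 28 mm bore, 32 mm high, about 0.26 kg. Two alike, interchangeable. Origin: centre of its underside; z up along the bore
- bar_1: a plain square steel bar lying on its side, 80 x 24 x 24 mm, about 0.35 kg. Two alike, interchangeable. Origin: its centre (12 mm above what it lies on); x along its length
- bar_2: a plain square steel bar lying on its side, 80 x 24 x 24 mm, about 0.35 kg. Two alike, interchangeable. Origin: its centre (12 mm above what it lies on); x along its length
- bracket: a steel angle bracket (L shape) standing on its base leg, about 0.22 kg: base leg 50 (x) x 40 (y) x 8 mm thick, and an upright leg 8 mm thick, 40 mm wide (y), rising to 50 mm above the underside along the +x edge (its mid-thickness at x = +21 mm). Origin: centre of the base leg's underside; z up
- post_tray: the oblong low tray with two upright brass posts, 90 (x) x 156 (y) mm outside. The posts are 8 mm in diameter, at x = 0, y = +37 and -37 mm, and reach 26 mm above the bench, 22 mm above the tray floor. Fixed to the bench, grey-painted steel, floor 4 mm thick, outer walls 4 mm thick with their rim 14 mm above the bench. Origin: centre of the underside, at bench height; z up.
- lane_tray: the low tray split by one divider, 112 (x) x 116 (y) mm outside: two lanes along x, each 104 mm long and 52 mm wide, with centre lines at y = +28 and -28 mm; the white divider is 4 mm thick, its top level with the rim. Fixed to the bench, grey-painted steel, floor 4 mm thick, outer walls 4 mm thick with their rim 14 mm above the bench. Origin: centre of the underside, at bench height; z up.
- square_tray: the plain low square tray without posts or divider, 98 x 98 mm outside, 90 x 90 mm inside. Fixed to the bench, grey-painted steel, floor 4 mm thick, outer walls 4 mm thick with their rim 14 mm above the bench. Origin: centre of the underside, at bench height; z up.
- oil_bottle: bystander: a yellow oil bottle with a red cap, 52 mm in diameter, 130 mm tall, standing loose at one side of the work. Origin: centre of its underside
- tool_cup: bystander: a blue cup of deburring tools, 68 mm in diameter, 75 mm tall, 130 mm with the tools' handles, standing loose at the other side. Origin: centre of its underside
There are look-alikes about, which are no part of the job. What is shaped like the post_tray but brown or orange is not meant.

How it is judged:
At the end, for the whole second after the job is handed in: A bushing round each post (13 mm in x, y), a bar in each lane (16 mm along, 18 mm across of lane middle), the bracket on its base leg in the square tray (30 mm of middle in x, y); all within 5 mm of floor height, level within 0.15 rad (bars 0.12), released, at rest ((((x of bushing_1 in the frame of post_tray between -0.013 and 0.013 m and y of bushing_1 in the frame of post_tray between 0.024 and 0.05 m) and (x of bushing_2 in the frame of post_tray between -0.013 and 0.013 m and y of bushing_2 in the frame of post_tray between -0.05 and -0.024 m)) or ((x of bushing_1 in the frame of post_tray between -0.013 and 0.013 m and y of bushing_1 in the frame of post_tray between -0.05 and -0.024 m) and (x of bushing_2 in the frame of post_tray between -0.013 and 0.013 m and y of bushing_2 in the frame of post_tray between 0.024 and 0.05 m))) and z of bushing_1 in the frame of post_tray between -0.001 and 0.009 m and angle between each of bushing_1, bushing_2, bracket's own z axis and vertical below 0.15 rad and z of bushing_2 in the frame of post_tray between -0.001 and 0.009 m and (((x of bar_1 in the frame of lane_tray between -0.016 and 0.016 m and y of bar_1 in the frame of lane_tray between 0.01 and 0.046 m) and (x of bar_2 in the frame of lane_tray between -0.016 and 0.016 m and y of bar_2 in the frame of lane_tray between -0.046 and -0.01 m)) or ((x of bar_1 in the frame of lane_tray between -0.016 and 0.016 m and y of bar_1 in the frame of lane_tray between -0.046 and -0.01 m) and (x of bar_2 in the frame of lane_tray between -0.016 and 0.016 m and y of bar_2 in the frame of lane_tray between 0.01 and 0.046 m))) and z of bar_1 in the frame of lane_tray between 0.011 and 0.021 m and angle between each of bar_1, bar_2's own x axis and vertical above 1.45 rad and z of bar_2 in the frame of lane_tray between 0.011 and 0.021 m and x of bracket in the frame of square_tray between -0.03 and 0.03 m and y of bracket in the frame of square_tray between -0.03 and 0.03 m and z of bracket in the frame of square_tray between -0.001 and 0.009 m and linear speed of each of bushing_1, bushing_2, bar_1, bar_2, bracket below 0.03 m/s and angular speed of each of bushing_1, bushing_2, bar_1, bar_2, bracket below 0.3 rad/s and contact force between each of bushing_1, bushing_2, bar_1, bar_2, bracket and the fingers below 0.2 N); the robot touches nothing.
It fails at once if a part falls freely at more than 0.8 m/s (dropped from over about 30 mm) ((linear speed of bushing_1 above 0.8 m/s and contact force between bushing_1 and the fingers below 0.2 N) or (linear speed of bushing_2 above 0.8 m/s and contact force between bushing_2 and the fingers below 0.2 N) or (linear speed of bar_1 above 0.8 m/s and contact force between bar_1 and the fingers below 0.2 N) or (linear speed of bar_2 above 0.8 m/s and contact force between bar_2 and the fingers below 0.2 N) or (linear speed of bracket above 0.8 m/s and contact force between bracket and the fingers below 0.2 N)).
It fails at once if the oil bottle or the tool cup is pushed over 40 mm or tipped over 0.4 rad ((distance of oil_bottle from where it was at the start of the episode above 0.04 m or angle between oil_bottle's own z axis and vertical above 0.4 rad) or (distance of tool_cup from where it was at the start of the episode above 0.04 m or angle between tool_cup's own z axis and vertical above 0.4 rad)).
It also fails if it takes over 102 s, if anything falls off the work surface, if the arm or the gripper's body presses on something with over 40 N, if the wrist force passes 120 N, or if a joint passes its speed limit or range.

## Robot

A 7-joint arm with a two-finger parallel gripper is mounted at the origin on the work surface. World frame = base frame: x ahead of the robot, y to its left, z up, the work surface at z = 0. Lengths are in m, angles in rad, forces in N, time in s.
With the tool pointing down it reaches from about 0.4 to 0.875 m from the base axis. Payload 6.5 kg.
Tool frame: the origin (TCP) lies where the fingers leave the gripper's body, on its centre line; the fingertips stand 64 mm ahead of it and the grasp point (between the pads) lies 45 mm ahead of it; z points along the fingers, y is the line along which they close (so a half turn about z gives the same grasp; the last joint's range is limited). The gripper opens to 88 mm and grips with 3 to 60 N. Pads are 18 mm wide; open, the fingers measure 123 mm over their backs; the gripper's body (75 mm by 187 mm) begins 45 mm behind the grasp point.
Start: joints at [-1.354, 0.536, -0.004, 1.538, 0.003, 1.067, -0.071], TCP at [0.181, 0.624, 0.303] pointing down, gripper open.
Joint ranges: [-2.7, 2.7], [-0.37, 2.16], [-1.27, 1.26], [0.24, 2.4], [-1.31, 4.45], [0.19, 1.91], [-2.76, 2.76]. Speed limits (rad/s): [2.39, 2.39, 3.14, 3.14, 3.14, 3.14, 3.14].

## Interface

Orientations are given as a rotation vector (axis times angle).
In Python, from station import observe, camera, sign_off gives the robot as it stands.
- The arm moves only by the tool step_arm, never from a script. Its argument "plan" is a list that holds one entry, the list of rows, each a list of 7 numbers: the turn, a rotation vector about the world's x, y, z in degrees, then the shift along the world's x, y, z in mm, then the opening, from 0 (shut) to 1 (fully open). In form: [[[wx, wy, wz, dx, dy, dz, hand], ...]]. A call has 1 to 8 rows; each row shifts and turns the commanded pose from where the row before left it; what a row does not reach is not made up. A row lasts 1/8 s, in which the tool goes at most 62.5 mm and 10.7 degrees, less where a joint would pass 70% of its speed; a pose out of reach is approached as far as the arm can. A call with a gripper value outside its range is refused whole. The fingers move at their own pace and stop on an object; "squeeze" is the grip in N (left out, the last holds). Time passes only in rows, so rows that do not move let the fingers close. It gives the time, the measured TCP pose, the force, the opening and the grip force at its end, in the units of the state.
- observe(): the state, without advancing time (a new reading comes with each control period).
- camera(name): name is "side" or "top"; returns a dict with "img" (480x640x3 uint8, red, green, blue), "camera_matrix" (3x3 intrinsics, pixels), "rvec" (rotation vector, rad) and "tvec" (3), from world to camera coordinates, as OpenCV has them. Camera axes: x right, y down, z forward; pixel columns grow to the right and rows downward; lengths in m; the calibration is good to about 2 mm. A picture is of the moment at which its call begins. There is no depth.
- sign_off(): hands the job in; it is judged then, once.
The state is a dict: "t": time; "joint_pos": joint angles; "joint_velocities": joint speeds; "joint_efforts": joint torques, N m; "position": TCP position; "eef_rot": TCP orientation; "wrist_force": force on the tool from outside, world axes, zero at the start; "wrist_torque": the same for the moment, N m; "gripper_width": finger opening in m; "gripper_force": force on a finger pad.
Only numpy, scipy, OpenCV 4.12 (cv2) and the standard library are available. Lean on these libraries where they do the work, as an engineer would, in place of code of your own. Each camera call takes 0.05 s, during which the arm holds its last target. There are 200 camera calls.

## Working session

There is one attempt and no reset: what is moved stays moved. The work goes in short steps, Python scripts to look and compute and a tool call to move; the robot and the scene stay as the last step left them, time stands still between calls to the robot, and variables do not carry over. Pictures are saved under pics/ and viewed, at most 14 in all, crops included, and the job is handed in when it is done.

Besides the shell and the picture viewer there is one more tool, called after "Emit:" by a JSON object that holds its "method" and its "body". step_arm: Moves the arm, as the interface text tells. Its arguments: {"type":"object","properties":{"plan":{"type":"array","items":{"type":"array","items":{"type":"array","items":{"type":"number"}}}},"squeeze":{"type":"number"}},"required":["plan"]}

```bash
mkdir -p pics; python3 - <<'E'
from station import observe,camera
import cv2,pickle
s=observe();print({k:s[k] for k in('t','position','eef_rot','gripper_width')})
for n in('top','side'):
    c=camera(n);cv2.imwrite(f'pics/{n}0.png',c['img'][:,:,::-1]);pickle.dump(c,open(n+'0.pkl','wb'));print(n,c['camera_matrix'],c['rvec'],c['tvec'])
E
```

```text
{'t': 0.0, 'position': array([0.18125672, 0.62370822, 0.30184892]), 'eef_rot': array([-4.42600919e-01, -3.11016884e+00,  2.67099311e-03]), 'gripper_width': 0.08760310904143323}
top [[437.12147482   0.         311.91922021]
 [  0.         437.12147482 239.65495178]
 [  0.           0.           1.        ]] [ 2.19013995 -2.19475418  0.04397799] [0.1147576  0.38954731 1.30792122]
side [[569.41266202   0.         314.00406361]
 [  0.         569.41266202 242.22547638]
 [  0.           0.           1.        ]] [ 2.18415751 -0.44632373  0.19994169] [-0.32011162  0.1771887   1.21011268]
```

View pics/top0.png

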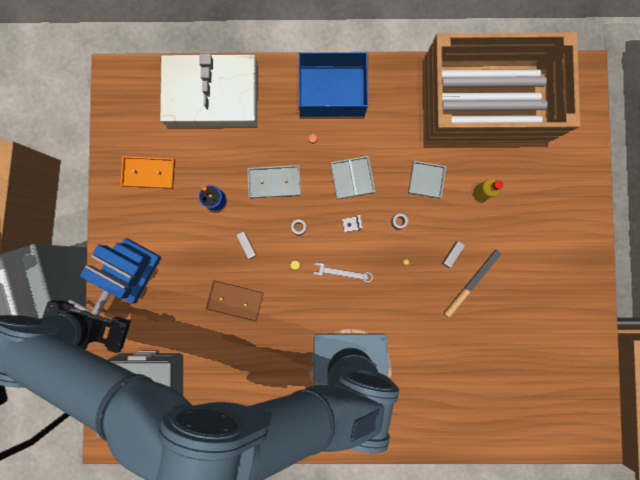

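View pics/side0.png

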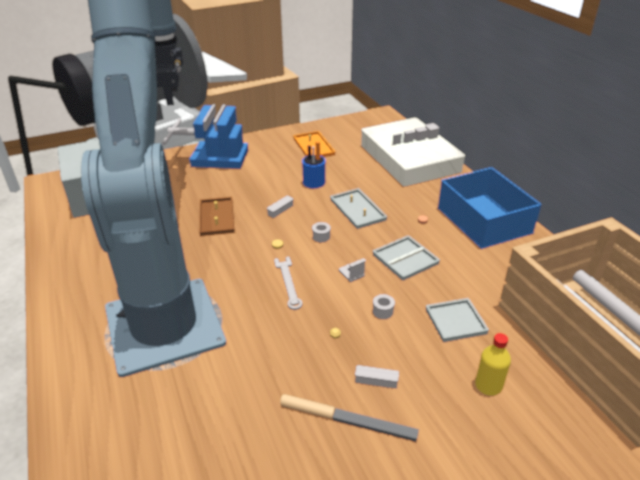

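The top view shows:
- **Post trays:** three are shaped alike: orange (148,172), grey (274,182) and brown (235,300). Grey fits the description.
- **Other trays:** lane tray (353,177), square tray (427,180).
- **Parts:** bushings (298,227) and (400,221), bars (246,245) and (454,254), bracket (352,224).
- **Bystanders:** cup (212,197), bottle (489,189).

I'll confirm with one enlarged crop.

```bash
python3 - <<'E'
import cv2
i=cv2.imread('pics/top0.png')[150:275,225:475]
cv2.imwrite('pics/crop.png',cv2.resize(i,None,fx=3.2,fy=3.2,interpolation=cv2.INTER_CUBIC))
E
```

```text
(no output)
```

View pics/crop.png

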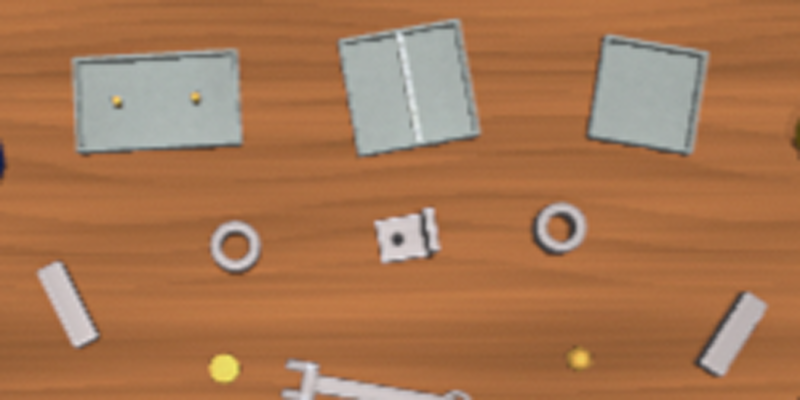

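The crop confirms that the tray at full-image pixel (274,182) is grey with two brass posts, so it is the right one. The bracket's upright is on its right side (crop 432,232). Next I'll fit poses to the silhouettes in both cameras.

```bash
cat > fit.py <<'E'
import cv2,numpy as np,pickle
from scipy.optimize import minimize
def box(cx,cy,z0,lx,ly,lz):
    return np.array([[cx+a*lx/2,cy+b*ly/2,z0+c*lz] for a in(-1,1) for b in(-1,1) for c in(0,1)])
t=np.linspace(0,2*np.pi,40,endpoint=False)
cyl=np.array([[.023*np.cos(a),.023*np.sin(a),z] for a in t for z in(0,.032)])
M={'bush':[cyl],'bar':[box(0,0,0,.08,.024,.024)],'bracket':[box(0,0,0,.05,.04,.008),box(.021,0,0,.008,.04,.05)],
'post':[box(0,0,0,.09,.156,.014)],'lane':[box(0,0,0,.112,.116,.014)],'square':[box(0,0,0,.098,.098,.014)]}
def proj(c,P): return cv2.projectPoints(np.asarray(P,float).reshape(-1,3),c['rvec'],c['tvec'],c['camera_matrix'],None)[0][:,0]
def back(c,px,z):
    R=cv2.Rodrigues(c['rvec'])[0];C=-R.T@np.ravel(c['tvec'])
    d=R.T@np.linalg.inv(c['camera_matrix'])@[px[0],px[1],1];return C+d*(z-C[2])/d[2]
def place(P,p,z):
    c,s=np.cos(p[2]),np.sin(p[2]);return P@np.array([[c,s,0],[-s,c,0],[0,0,1]])+[p[0],p[1],z]
K=4
def render(c,parts,p,z,o,n):
    m=np.zeros((n*K,n*K),np.uint8)
    for P in parts:
        q=(proj(c,place(P,p,z))-o+.5)*K-.5
        cv2.fillConvexPoly(m,np.round(cv2.convexHull(q.astype(np.float32))*16).astype(np.int32),255,cv2.LINE_AA,4)
    return m/255.
def fit(cams,name,p0,z=0.,hole=True):
    parts=M[name];D=[]
    for c in cams:
        u=proj(c,[[p0[0],p0[1],z+.012]])[0];n=90;o=np.round(u)-n//2
        im=c['img'][int(o[1]):int(o[1])+n,int(o[0]):int(o[0])+n]
        big=cv2.resize(im,None,fx=K,fy=K,interpolation=cv2.INTER_CUBIC)
        hsv=cv2.cvtColor(big,cv2.COLOR_RGB2HSV);m=(hsv[...,1]<85).astype(np.uint8)
        cs,_=cv2.findContours(m,cv2.RETR_EXTERNAL,cv2.CHAIN_APPROX_NONE)
        cs=[k for k in cs if cv2.contourArea(k)>60*K]
        k=min(cs,key=lambda k:-cv2.pointPolygonTest(k,(n*K/2.,n*K/2.),True))
        g=np.zeros((n*K,n*K),np.uint8);cv2.drawContours(g,[k],-1,1,-1);D.append((c,o,n,g.astype(float)))
    def cost(p): 
        return sum(1-np.minimum(r,g).sum()/np.maximum(r,g).sum() for c,o,n,g in D for r in[render(c,parts,p,z,o,n)])/len(D)
    best=None
    for w in ([0] if name=='bush' else [-.4,0,.4]):
        q=np.array(p0)+[0,0,w]
        r=minimize(cost,q,method='Nelder-Mead',options=dict(initial_simplex=[q,q+[.01,0,0],q+[0,.01,0],q+[0,0,.2]],xatol=1e-4,fatol=1e-4,maxiter=150))
        if best is None or r.fun<best.fun: best=r
    return best.x,best.fun
E
python3 - <<'E'
from fit import *
T=pickle.load(open('top0.pkl','rb'));S=pickle.load(open('side0.pkl','rb'))
for nm,px,yaw in [('post',(274,182),0),('lane',(353,177),1.7),('square',(427,180),-.1),('bush',(298,227),0),('bush',(400,221),0),('bar',(246,245),.4),('bar',(454,254),-.5),('bracket',(350,224),-1.5)]:
    b=back(T,px,.012);p0=[b[0],b[1],yaw]
    for cams in([T],[S],[T,S]):
        x,f=fit(cams,nm,p0);print(nm,len(cams),np.round(x[:2]*1000,1),round(np.degrees(x[2]),1),round(f,3))
for px in((488,189),(211,198)):print(back(T,px,.06))
for px in((262,182.0),(286,181)):print(back(T,px,.026))
E
```

```text
post 1 [568.3 229.7] 2.9 0.011
post 1 [571.5 230.3] 2.3 0.016
post 2 [569.  229.9] 2.6 0.036
lane 1 [580.6  -9.3] 100.9 0.065
lane 1 [582.7  -8.5] 99.2 0.052
lane 2 [581.4  -9.3] 100.0 0.059
square 1 [ 573.  -235.4] -10.0 0.015
square 1 [ 574.5 -234.8] -10.1 0.01
square 2 [ 573.8 -235. ] -10.1 0.022
bush 1 [428.8 155.1] 6.4 0.032
bush 1 [431.  156.1] 4.7 0.069
bush 2 [429.3 155.2] 9.5 0.064
bush 1 [ 445.3 -148. ] 0.2 0.08
bush 1 [ 447.  -146.7] -3.2 0.063
bush 2 [ 445.8 -147.9] 2.6 0.08
bar 1 [374.8 312.9] 26.7 0.049
bar 1 [378.  314.4] 27.9 0.05
bar 2 [375.2 313.1] 27.2 0.07
bar 1 [ 345.3 -309.9] -35.0 0.096
bar 1 [ 346.5 -307.6] -34.1 0.045
bar 2 [ 346.  -308.2] -34.0 0.087
bracket 1 [437.9  -5. ] -80.5 0.036
bracket 1 [439.3  -4. ] -81.8 0.042
bracket 2 [437.9  -4.7] -80.6 0.05
[ 0.53357295 -0.39861043  0.06      ]
[0.50980763 0.40797354 0.06      ]
[0.56256882 0.26327241 0.026     ]
[0.56534039 0.191217   0.026     ]
```

```bash
python3 - <<'E'
from fit import *
T=pickle.load(open('top0.pkl','rb'));S=pickle.load(open('side0.pkl','rb'))
for cams in([T],[S],[T,S]):
    x,f=fit(cams,'lane',[.581,-.009,.17]);print(np.round(x[:2]*1000,1),round(np.degrees(x[2]),1),round(f,3))
E
```

```text
[580.2  -8.9] 10.0 0.011
[582.2  -8.3] 9.6 0.012
[580.9  -8.7] 9.9 0.022
```

Emit:
{"method": "step_arm", "body": {"plan": [[[0,0,5.5,24.5,-39,0,0.6],[0,0,5.5,24.5,-39,0,0.6],[0,0,5.5,24.5,-39,0,0.6],[0,0,5.5,24.5,-39,0,0.6],[0,0,5.5,24.5,-39,-30,0.6],[0,0,5.5,24.5,-39,-30,0.6],[0,0,5.5,24,-38,-40,0.6],[0,0,5,24,-38,-40,0.6]]], "squeeze": 40}}

```text
t: 1.1
position: [0.377, 0.313, 0.1617]
eef_rot: [-0.746, 3.051, 0.001]
wrist_force: [1.0, 0.6, -0.2]
gripper_width: 0.0529
gripper_force: 0.0
```

Emit:
{"method": "step_arm", "body": {"plan": [[[0,0,0,-1,0.5,-35,0.6],[0,0,0,0,0,-30,0.6],[0,0,0,0,0,-19.5,0.6],[0,0,0,0,0,0,0.6],[0,0,0,0,0,0,0],[0,0,0,0,0,0,0],[0,0,0,0,0,0,0],[0,0,0,0,0,0,0]]]}}

```text
t: 2.1
position: [0.3761, 0.3143, 0.0789]
eef_rot: [-0.74, 3.052, -0.001]
wrist_force: [2.3, -3.9, 7.5]
gripper_width: 0.0231
gripper_force: 40.0
```

```bash
cat > look.py <<'E'
import sys,cv2,pickle
from station import camera
n,f,x,y,w,h=sys.argv[1],sys.argv[2],*map(int,sys.argv[3:])
c=camera(n);pickle.dump(c,open('last_'+n+'.pkl','wb'));i=c['img'][y:y+h,x:x+w,::-1];k=min(800/w,600/h)
cv2.imwrite('pics/'+f,cv2.resize(i,None,fx=k,fy=k,interpolation=cv2.INTER_CUBIC))
E
python3 look.py side g1.png 210 130 160 120
```

```text
(no output)
```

View pics/g1.png

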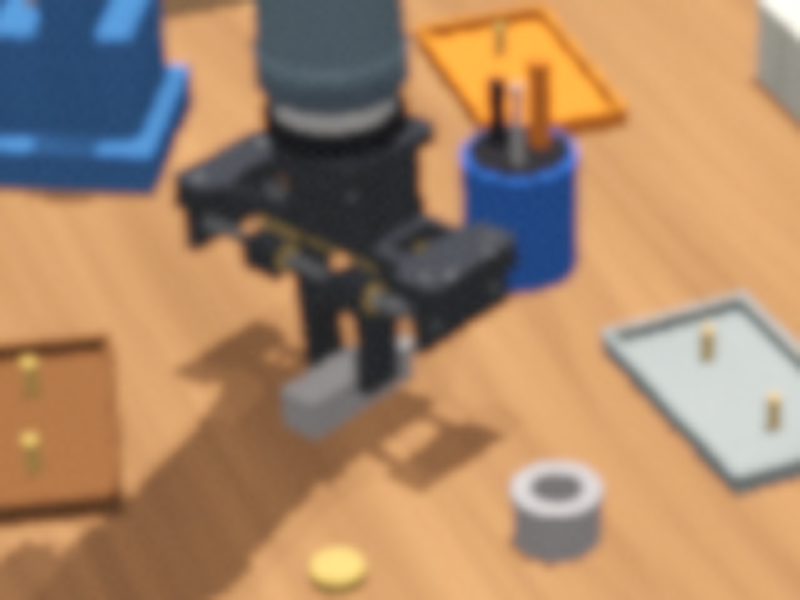

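The side view shows bar_1 between the fingers, roughly centred (crop 350,380), with the cup well clear. I'll lift and carry it to the +y lane.

Emit:
{"method": "step_arm", "body": {"plan": [[[0,0,0,0,0,35,0],[0,0,0,0,0,45,0],[0,0,-3,33.5,-49,0,0],[0,0,-3,33.5,-49,0,0],[0,0,-3,33.5,-49,0,0],[0,0,-3,33.5,-49,0,0],[0,0,-3,33.5,-49,0,0],[0,0,-2.6,33,-49,0,0]]]}}

```text
t: 3.15
position: [0.5763, 0.0193, 0.1579]
eef_rot: [0.264, -3.13, -0.001]
wrist_force: [0.5, 0.5, -3.6]
gripper_width: 0.0237
gripper_force: 40.0
```

Emit:
{"method": "step_arm", "body": {"plan": [[[0,0,0,0,0,0,0],[0,0,0,0,0,0,0]]]}}

```text
t: 3.4
position: [0.575, 0.0213, 0.1577]
eef_rot: [0.266, -3.129, -0.001]
wrist_force: [-0.6, 0.7, -4.1]
gripper_width: 0.0237
gripper_force: 40.0
```

```bash
python3 look.py side g2.png 320 170 160 120; python3 -c "
from station import observe;s=observe();print(s['wrist_force'],s['wrist_torque'],s['position'],s['eef_rot'])"
```

```text
[-0.37712971  1.54058847 -3.27480146] [ 0.08407021 -0.02289715 -0.0005134 ] [0.57483698 0.0221757  0.15773364] [ 2.68219682e-01 -3.12855094e+00 -1.85974130e-03]
```

View pics/g2.png

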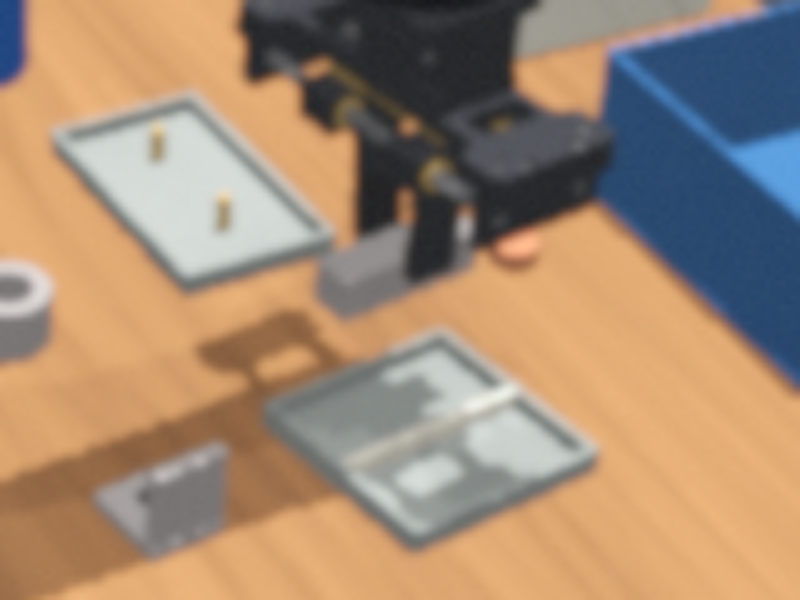

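Bar_1 hangs level and central, above the far lane. Lowering it.

Emit:
{"method": "step_arm", "body": {"plan": [[[0,0,0,1.5,-3,-35,0],[0,0,0,0,0,-30,0],[0,0,0,0,0,-5,0],[0,0,0,0,0,-3,0],[0,0,0,0,0,-2,0],[0,0,0,0,0,0,0]]]}}

```text
t: 4.2
position: [0.5778, 0.0178, 0.084]
eef_rot: [-0.266, 3.129, 0.0]
wrist_force: [0.7, -0.2, -3.0]
gripper_width: 0.0236
gripper_force: 40.0
```

Emit:
{"method": "step_arm", "body": {"plan": [[[0,0,0,0,0,-1.5,0],[0,0,0,0,0,0,0]]]}}

```text
t: 4.45
position: [0.5779, 0.0177, 0.083]
eef_rot: [-0.265, 3.129, 0.0]
wrist_force: [-2.2, 0.7, 5.7]
gripper_width: 0.0235
gripper_force: 40.0
```

Emit:
{"method": "step_arm", "body": {"plan": [[[0,0,0,0,0,0,0.5],[0,0,0,0,0,0,0.5],[0,0,0,0,0,30,0.5],[0,0,0,0,0,45,0.5],[0,0,-1,-45.5,-14.5,0,0.5],[0,0,0,-45.5,-14.5,0,0.5],[0,0,0,-45,-14,0,0.5],[0,0,0,0,0,0,0.5]]]}}

```text
t: 5.45
position: [0.4379, -0.0266, 0.1565]
eef_rot: [0.235, -3.129, 0.001]
wrist_force: [-0.1, -0.2, -0.2]
gripper_width: 0.044
gripper_force: 0.0
```

```bash
python3 look.py top g3.png 320 140 110 100; python3 -c "
from fit import *
x,f=fit([pickle.load(open('last_top.pkl','rb'))],'bar',[.577,.018,.17],.004);print(x*1000,f)"
```

```text
[ 616.69474413  -16.58142293 1567.25118197] 0.9048407458166616
```

View pics/g3.png

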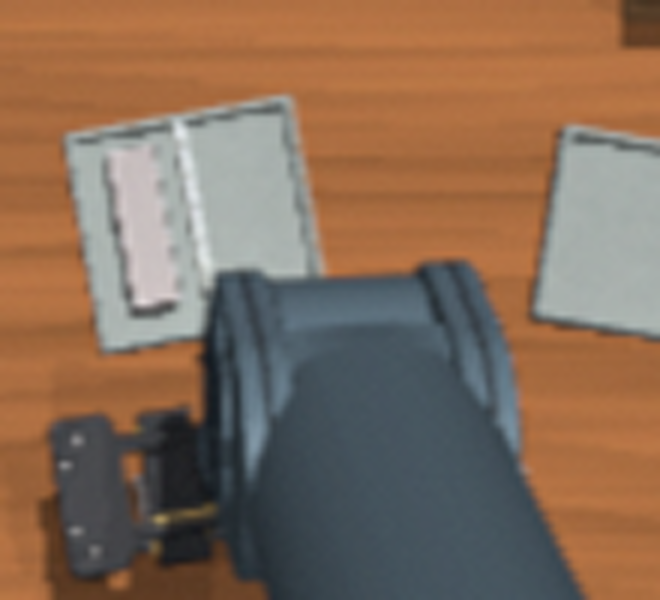

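Bar_1 lies parallel in the left lane and roughly centred (crop 145,230). Now the bracket's upright.

Emit:
{"method": "step_arm", "body": {"plan": [[[0,0,0,3.5,1.5,0,0.5],[0,0,0,0,0,-35,0.5],[0,0,0,0,0,-25,0.5],[0,0,0,0,0,-13,0.5],[0,0,0,0,0,0,0.5]]]}}

```text
t: 6.12
position: [0.4453, -0.0235, 0.0832]
eef_rot: [0.239, -3.132, -0.0]
wrist_force: [0.2, 0.4, 0.0]
gripper_width: 0.0439
gripper_force: 0.0
```

```bash
python3 look.py side g4.png 290 180 140 105
```

```text
(no output)
```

View pics/g4.png

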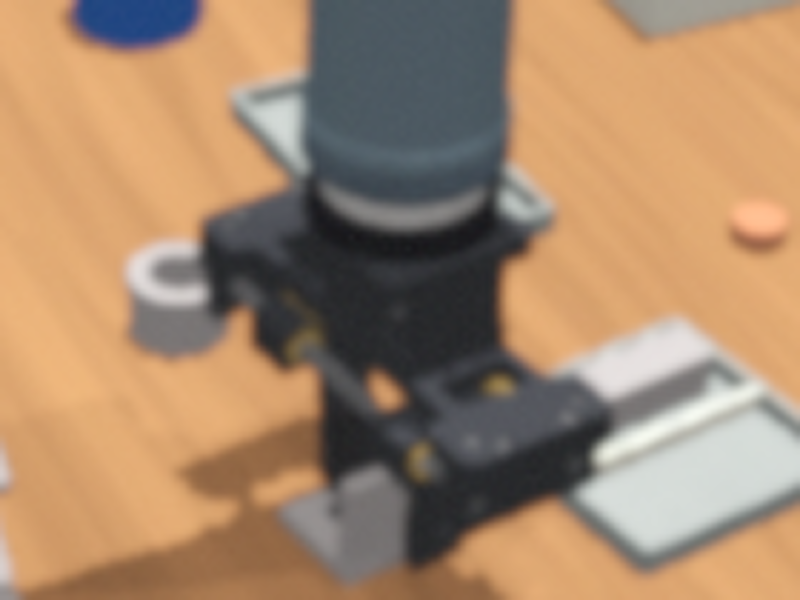

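The fingers straddle the upright (crop 375,520). Measured x is 3 mm too far, so I'll correct that and close.

Emit:
{"method": "step_arm", "body": {"plan": [[[0,0,0,-3,0,0,0.5],[0,0,0,0,0,0,0],[0,0,0,0,0,0,0],[0,0,0,0,0,0,0],[0,0,0,0,0,0,0],[0,0,0,0,0,35,0],[0,0,0,0,0,45,0]]], "squeeze": 35}}

```text
t: 7.05
position: [0.4408, -0.0238, 0.1638]
eef_rot: [0.238, -3.129, -0.0]
wrist_force: [-0.2, -0.2, -1.8]
gripper_width: 0.0077
gripper_force: 35.0
```

Emit:
{"method": "step_arm", "body": {"plan": [[[0,0,-10,10,-19,0,0],[0,0,-10,10,-19,0,0],[0,0,-10,10,-19,0,0],[0,0,-10,10,-19,0,0],[0,0,-10,10,-19,0,0],[0,0,-10,10,-19,0,0],[0,0,-10,10,-19,0,0],[0,0,-10,10,-19,0,0]]]}}

```text
t: 8.05
position: [0.5217, -0.1761, 0.1632]
eef_rot: [-1.837, -2.547, 0.0]
wrist_force: [-0.2, -0.2, -2.2]
gripper_width: 0.008
gripper_force: 35.0
```

Emit:
{"method": "step_arm", "body": {"plan": [[[0,0,-10,10,-19,0,0],[0,0,-10,11,-18,0,0],[0,0,-10,11,-18,0,0],[0,0,0,0,0,0,0]]]}}

```text
t: 8.55
position: [0.5539, -0.2318, 0.1632]
eef_rot: [2.429, 1.991, -0.002]
wrist_force: [-0.3, 0.9, -2.6]
gripper_width: 0.0077
gripper_force: 35.0
```

```bash
python3 look.py side g5.png 380 215 160 120
```

```text
(no output)
```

View pics/g5.png

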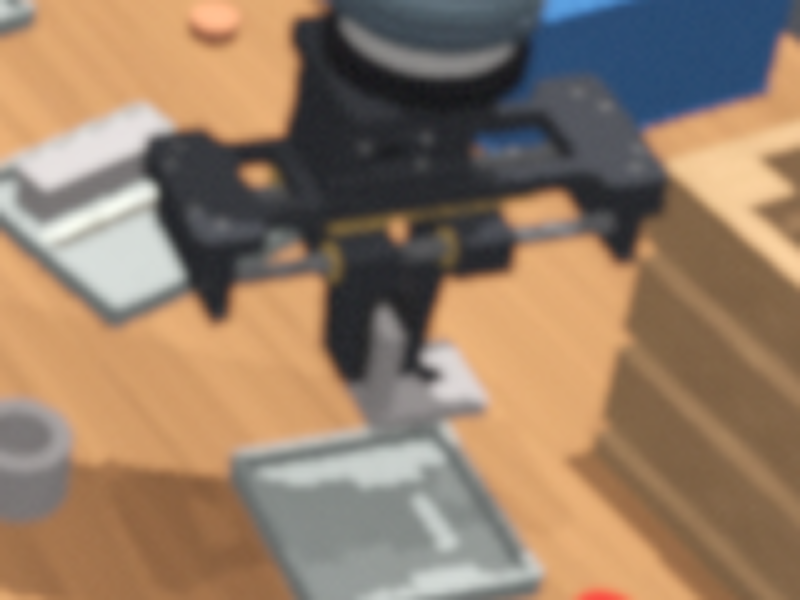

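The bracket hangs level with its upright gripped. Lowering it into the square tray.

Emit:
{"method": "step_arm", "body": {"plan": [[[0,0,0,0,0,-35,0],[0,0,0,0,0,-30,0],[0,0,0,0,0,-7,0],[0,0,0,0,0,-2,0],[0,0,0,0,0,0,0]]]}}

```text
t: 9.22
position: [0.5544, -0.231, 0.0907]
eef_rot: [2.428, 1.992, 0.001]
wrist_force: [-0.2, 0.6, -2.3]
gripper_width: 0.0077
gripper_force: 35.0
```

Emit:
{"method": "step_arm", "body": {"plan": [[[0,0,0,0,0,-2,0],[0,0,0,0,0,0,0]]]}}

```text
t: 9.48
position: [0.5541, -0.2308, 0.0881]
eef_rot: [2.429, 1.992, 0.001]
wrist_force: [0.4, 0.3, -2.3]
gripper_width: 0.0079
gripper_force: 35.0
```

Emit:
{"method": "step_arm", "body": {"plan": [[[0,0,0,0,0,-1.5,0],[0,0,0,0,0,0,0]]]}}

```text
t: 9.72
position: [0.5541, -0.2309, 0.0879]
eef_rot: [-2.429, -1.992, -0.002]
wrist_force: [-4.7, 3.2, 13.2]
gripper_width: 0.0076
gripper_force: 35.0
```

Emit:
{"method": "step_arm", "body": {"plan": [[[0,0,0,0,0,0,0.35],[0,0,0,0,0,0,0.35],[0,0,0,0,0,30,0.4],[0,0,0,0,0,50,0.6],[0,0,8.5,-26,-10,0,0.6],[0,0,8.5,-26,-10,0,0.6],[0,0,8.5,-26,-10,0,0.6],[0,0,8.5,-26,-10,0,0.6]]]}}

```text
t: 10.72
position: [0.4491, -0.2712, 0.1663]
eef_rot: [1.734, 2.619, -0.0]
wrist_force: [0.8, -0.9, -0.3]
gripper_width: 0.053
gripper_force: 0.0
```

Emit:
{"method": "step_arm", "body": {"plan": [[[0,0,8.5,-26,-10,0,0.6],[0,0,8.5,-26,-10,0,0.6],[0,0,8,-26,-9,0,0.6],[0,0,8,-26,-9,0,0.6],[0,0,0,0,0,-30,0.6],[0,0,0,0,0,0,0.6]]]}}

```text
t: 11.48
position: [0.3449, -0.3084, 0.1352]
eef_rot: [-0.927, -2.999, -0.002]
wrist_force: [-0.2, -0.0, -0.1]
gripper_width: 0.0527
gripper_force: 0.0
```

```bash
python3 look.py top g6.png 320 140 160 120; python3 -c "
from fit import *
T=pickle.load(open('last_top.pkl','rb'))
R=cv2.cvtColor(T['img'],cv2.COLOR_RGB2HSV)
print(proj(T,[[.5737,-.235,.012]]))"
```

```text
[[427.17877011 178.61315845]]
```

View pics/g6.png

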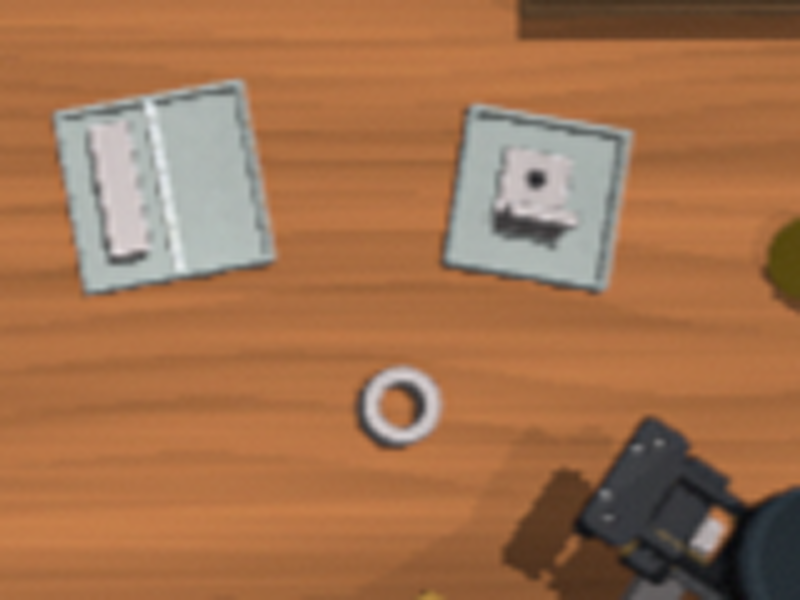

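The bracket stands well centred in the square tray (crop 537,190) and bar_1 is in its lane. Descending on bar_2.

Emit:
{"method": "step_arm", "body": {"plan": [[[0,0,0,1,-0.5,-30,0.6],[0,0,0,0,0,-18,0.6],[0,0,0,0,0,-10,0.6],[0,0,0,0,0,0,0],[0,0,0,0,0,0,0],[0,0,0,0,0,0,0],[0,0,0,0,0,0,0]]], "squeeze": 40}}

```text
t: 12.4
position: [0.3472, -0.3098, 0.0789]
eef_rot: [0.926, 3.001, -0.001]
wrist_force: [-0.7, -0.8, 5.8]
gripper_width: 0.023
gripper_force: 40.0
```

```bash
python3 look.py side g7.png 310 300 160 120
```

```text
(no output)
```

View pics/g7.png

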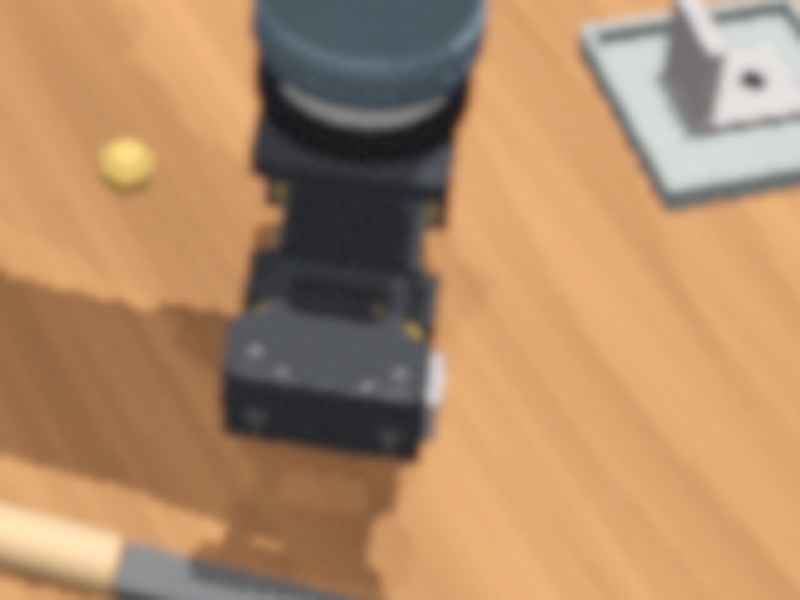

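Bar_2 is gripped; the gripper body hides it, with its end visible at (435,380). Carrying it to the free lane.

Emit:
{"method": "step_arm", "body": {"plan": [[[0,0,0,0,0,35,0],[0,0,0,0,0,45,0],[0,0,6.3,34,39,0,0],[0,0,6.3,34,39,0,0],[0,0,6.3,34,39,0,0],[0,0,6.3,34,39,0,0],[0,0,6.3,34,39,0,0],[0,0,6.3,34,39,0,0]]]}}

```text
t: 13.45
position: [0.5511, -0.0739, 0.1578]
eef_rot: [0.102, -3.139, -0.0]
wrist_force: [0.4, -1.4, -4.1]
gripper_width: 0.0233
gripper_force: 40.0
```

Emit:
{"method": "step_arm", "body": {"plan": [[[0,0,6.3,34,39,0,0],[0,0,0,0,0,0,0],[0,0,0,0,0,0,0]]]}}

```text
t: 13.82
position: [0.5838, -0.0367, 0.1575]
eef_rot: [0.267, -3.128, 0.001]
wrist_force: [-0.0, -0.2, -3.7]
gripper_width: 0.0234
gripper_force: 40.0
```

```bash
python3 look.py side g8.png 320 170 160 120;python3 -c "
from station import observe;s=observe();print(s['wrist_force'],s['wrist_torque'],s['position'],s['eef_rot'])"
```

```text
[ 0.62908277 -0.20631954 -3.34937318] [0.00998524 0.05039649 0.07848908] [ 0.58359187 -0.03750487  0.15758912] [ 2.65480779e-01 -3.12806290e+00  1.11223279e-03]
```

View pics/g8.png

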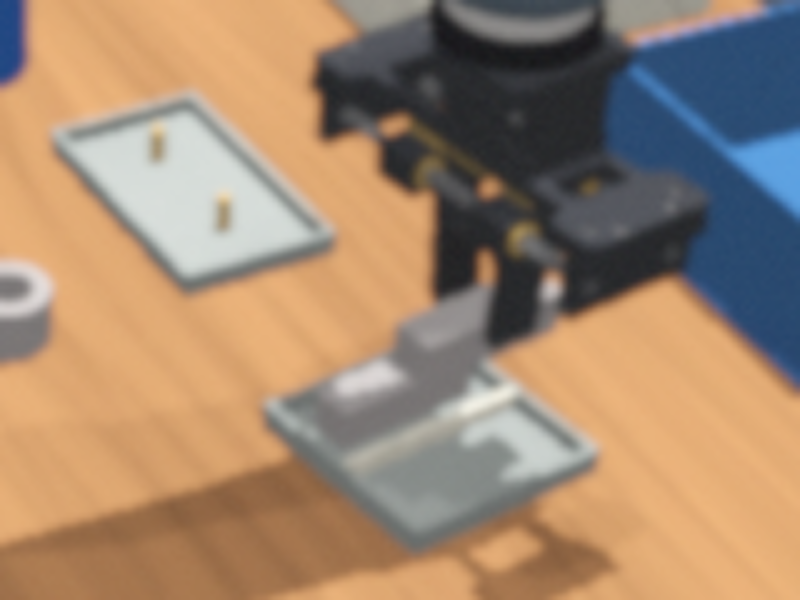

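Bar_2 hangs level above the near lane. Lowering it to just above the floor, then to contact.

Emit:
{"method": "step_arm", "body": {"plan": [[[0,0,0,2,1,-35,0],[0,0,0,0,0,-30,0],[0,0,0,0,0,-5,0],[0,0,0,0,0,-3,0],[0,0,0,0,0,-1.5,0],[0,0,0,0,0,0,0]]]}}

```text
t: 14.62
position: [0.5873, -0.0354, 0.0845]
eef_rot: [-0.268, 3.129, -0.0]
wrist_force: [0.5, 0.3, -3.8]
gripper_width: 0.0236
gripper_force: 40.0
```

Emit:
{"method": "step_arm", "body": {"plan": [[[0,0,0,0,0,-1,0],[0,0,0,0,0,0,0]]]}}

```text
t: 14.88
position: [0.587, -0.0353, 0.083]
eef_rot: [-0.268, 3.13, -0.0]
wrist_force: [-0.2, 0.9, -3.1]
gripper_width: 0.0233
gripper_force: 40.0
```

Emit:
{"method": "step_arm", "body": {"plan": [[[0,0,0,0,0,-1,0],[0,0,0,0,0,0,0]]]}}

```text
t: 15.12
position: [0.5871, -0.0353, 0.0829]
eef_rot: [-0.268, 3.13, 0.0]
wrist_force: [-3.4, 0.3, 7.8]
gripper_width: 0.0235
gripper_force: 40.0
```

Emit:
{"method": "step_arm", "body": {"plan": [[[0,0,0,0,0,0,0.4],[0,0,0,0,0,0,0.4],[0,0,0,0,0,30,0.4],[0,0,0,0,0,45,0.8],[0,0,-9.7,-14,-11,0,0.8],[0,0,-9.7,-14,-11,0,0.8],[0,0,-9.7,-14,-11,0,0.8],[0,0,-9.7,-14,-11,0,0.8]]]}}

```text
t: 16.12
position: [0.5306, -0.0796, 0.1569]
eef_rot: [0.795, 3.039, 0.0]
wrist_force: [-0.3, 0.4, -0.3]
gripper_width: 0.0707
gripper_force: 0.0
```

Emit:
{"method": "step_arm", "body": {"plan": [[[0,0,-9.7,-14,-11,0,0.8],[0,0,-9.7,-14,-11,0,0.8],[0,0,-9.7,-14,-11,0,0.8],[0,0,-9.7,-14,-11,0,0.8],[0,0,-9.7,-14,-12,0,0.8],[0,0,-9.7,-15,-12,0,0.8],[0,0,0,0,0,0,0.8]]]}}

```text
t: 17.0
position: [0.4452, -0.148, 0.1568]
eef_rot: [2.167, 2.275, -0.001]
wrist_force: [-0.0, 0.7, 0.1]
gripper_width: 0.0703
gripper_force: 0.0
```

```bash
python3 - <<'E'
from fit import *
from station import camera
c=camera('top');pickle.dump(c,open('last_top.pkl','wb'));s=camera('side')
cv2.imwrite('pics/a.png',cv2.resize(np.hstack([c['img'][150:230,325:405],s['img'][215:295,365:445]])[:,:,::-1],None,fx=5,fy=5,interpolation=cv2.INTER_CUBIC))
E
```

```text
(no output)
```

View pics/a.png

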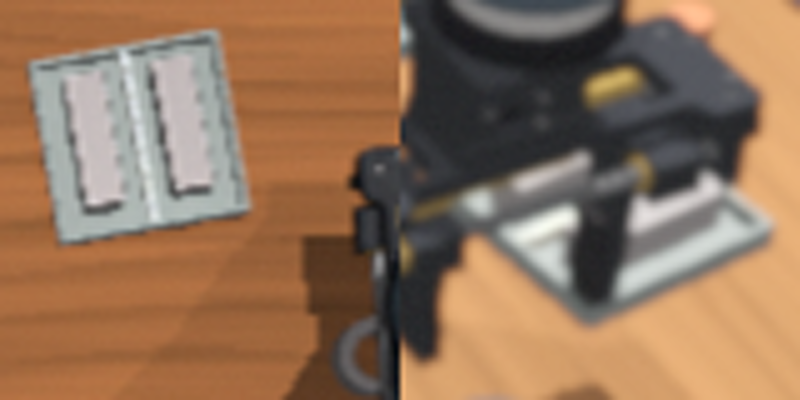

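Both bars lie in their lanes (left half, 95,140 and 180,125). Picking bushing_2.

Emit:
{"method": "step_arm", "body": {"plan": [[[0,0,0,1,0.5,-40,0.8],[0,0,0,0,0,-30,0.8],[0,0,0,0,0,-11,0.8],[0,0,0,0,0,0,0],[0,0,0,0,0,0,0],[0,0,0,0,0,0,0],[0,0,0,0,0,0,0]]], "squeeze": 40}}

```text
t: 17.98
position: [0.4473, -0.1469, 0.0765]
eef_rot: [2.166, 2.274, 0.001]
wrist_force: [-2.2, 0.5, 6.9]
gripper_width: 0.0454
gripper_force: 40.0
```

Emit:
{"method": "step_arm", "body": {"plan": [[[0,0,0,0,0,35,0],[0,0,0,0,0,45,0],[0,0,0,18,48.5,0,0],[0,0,0,18,48.5,0,0],[0,0,0,18,48.5,0,0],[0,0,0,18,48.5,0,0],[0,0,0,18,48.5,0,0],[0,0,0,17.5,48.5,0,0]]]}}

```text
t: 18.98
position: [0.5546, 0.146, 0.1559]
eef_rot: [2.166, 2.275, 0.0]
wrist_force: [0.4, -0.9, -2.2]
gripper_width: 0.0456
gripper_force: 40.0
```

Emit:
{"method": "step_arm", "body": {"plan": [[[0,0,0,17,49,0,0],[0,0,0,0,0,0,0],[0,0,0,0,0,-20,0],[0,0,0,0,0,0,0]]]}}

```text
t: 19.48
position: [0.5696, 0.191, 0.1335]
eef_rot: [-2.168, -2.272, 0.007]
wrist_force: [-0.2, -0.9, -1.9]
gripper_width: 0.0453
gripper_force: 40.0
```

```bash
python3 look.py side b.png 300 150 130 98;python3 -c "
from station import observe;s=observe();print(s['wrist_force'],s['wrist_torque'],s['position'],s['eef_rot'])"
```

```text
[ 0.38351178 -1.28147801 -2.07266839] [-0.12164723  0.06851431 -0.06806871] [0.57030025 0.19120451 0.13444362] [-2.1686115  -2.27190785  0.00496819]
```

View pics/b.png

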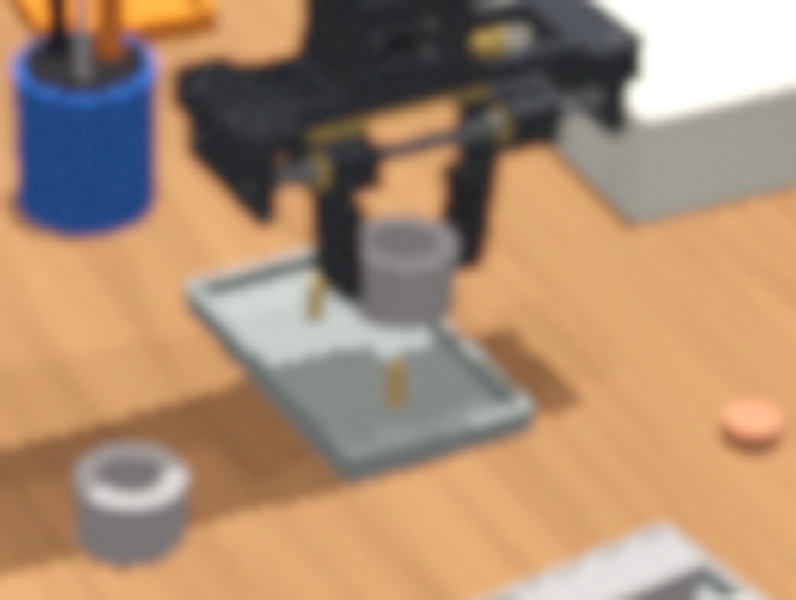

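The ring is held level above the right-hand post: ring top at crop (410,240), post at crop (397,360–405). I'll check the ring's position in the grip numerically.

```bash
python3 - <<'E'
from fit import *
c=pickle.load(open('last_side.pkl','rb'));k=800/130
k=min(800/130,600/98)
f=lambda P:np.round((proj(c,[P])[0]-[300,150])*k,1)
print(k,'ring top',f([.5703,.1912,.090]),'ring bottom',f([.5703,.1912,.058]),'post top',f([.5717,.193,.026]),'post base',f([.5717,.193,.004]),'other post top',f([.5683,.267,.026]))
print('d/dx',(f([.58,.1912,.09])-f([.57,.1912,.09])),'d/dy',f([.57,.2012,.09])-f([.57,.1912,.09]))
E
```

```text
6.122448979591836 ring top [397.3 231.6] ring bottom [394.4 295.7] post top [392.6 355.2] post base [390.7 397.2] other post top [311.4 272.6]
d/dx [21.3 -5.2] d/dy [-10.7 -11.5]
```

Emit:
{"method": "step_arm", "body": {"plan": [[[0,0,0,-1,3,0,0],[0,0,0,0,0,-25,0],[0,0,0,0,0,-20,0],[0,0,0,0,0,-4,0],[0,0,0,0,0,-2,0],[0,0,0,0,0,0,0]]]}}

```text
t: 20.27
position: [0.5708, 0.1962, 0.0852]
eef_rot: [2.166, 2.275, 0.001]
wrist_force: [0.6, 0.6, -1.7]
gripper_width: 0.0456
gripper_force: 40.0
```

Emit:
{"method": "step_arm", "body": {"plan": [[[0,0,0,0,0,-1.5,0],[0,0,0,0,0,0,0]]]}}

```text
t: 20.52
position: [0.5705, 0.1963, 0.0835]
eef_rot: [2.166, 2.275, 0.001]
wrist_force: [-0.5, -0.9, -1.3]
gripper_width: 0.0452
gripper_force: 40.0
```

Emit:
{"method": "step_arm", "body": {"plan": [[[0,0,0,0,0,-1.5,0],[0,0,0,0,0,0,0],[0,0,0,0,0,-1,0],[0,0,0,0,0,0,0]]]}}

```text
t: 21.02
position: [0.5704, 0.1962, 0.0807]
eef_rot: [2.166, 2.275, -0.0]
wrist_force: [-0.0, 0.2, -2.1]
gripper_width: 0.045
gripper_force: 40.0
```

Emit:
{"method": "step_arm", "body": {"plan": [[[0,0,0,0,0,-1,0],[0,0,0,0,0,0,0]]]}}

```text
t: 21.28
position: [0.5704, 0.1962, 0.0806]
eef_rot: [-2.166, -2.275, -0.0]
wrist_force: [-3.1, -2.1, 8.5]
gripper_width: 0.046
gripper_force: 40.0
```

Emit:
{"method": "step_arm", "body": {"plan": [[[0,0,0,0,0,0,0.75],[0,0,0,0,0,0,0.75],[0,0,0,0,0,30,0.75],[0,0,0,0,0,45,0.8],[0,0,0,-47,-13.5,0,0.8],[0,0,0,-47,-13.5,0,0.8],[0,0,0,-46.5,-13.5,0,0.8],[0,0,0,0,0,0,0.8]]]}}

```text
t: 22.28
position: [0.4263, 0.1545, 0.1544]
eef_rot: [-2.165, -2.273, 0.005]
wrist_force: [-0.0, 0.5, -0.5]
gripper_width: 0.0703
gripper_force: 0.0
```

```bash
python3 - <<'E'
from fit import *
from station import camera
c=camera('side')
print(fit([c],'bush',[.430,.1555,0]))
E
```

```text
(array([0.43091228, 0.15454576, 0.06060949]), np.float64(0.059975678488812245))
```

Emit:
{"method": "step_arm", "body": {"plan": [[[0,0,0,3,0.5,0,0.8],[0,0,0,0,0,-40,0.8],[0,0,0,0,0,-27,0.8],[0,0,0,0,0,-11.5,0.8],[0,0,0,0,0,0,0],[0,0,0,0,0,0,0],[0,0,0,0,0,0,0],[0,0,0,0,0,0,0]]]}}

```text
t: 23.32
position: [0.4331, 0.1563, 0.0769]
eef_rot: [2.166, 2.275, 0.001]
wrist_force: [-1.5, -1.4, 6.5]
gripper_width: 0.0445
gripper_force: 40.0
```

Emit:
{"method": "step_arm", "body": {"plan": [[[0,0,0,0,0,35,0],[0,0,0,0,0,45,0],[0,0,0,33.5,28,0,0],[0,0,0,33.5,28,0,0],[0,0,0,33.5,28,0,0],[0,0,0,33.5,28,0,0],[0,0,0,0,0,0,0],[0,0,0,0,0,-20,0]]]}}

```text
t: 24.32
position: [0.5672, 0.268, 0.1364]
eef_rot: [2.166, 2.274, 0.003]
wrist_force: [0.9, -0.5, -2.8]
gripper_width: 0.0443
gripper_force: 40.0
```

```bash
python3 look.py side c.png 300 150 130 98;python3 - <<'E'
from fit import *
from station import observe
s=observe();print(s['position'])
p=s['position'];z=p[2]-.0769
c=pickle.load(open('last_side.pkl','rb'));k=min(800/130,600/98)
f=lambda P:np.round((proj(c,[P])[0]-[300,150])*k,1)
print('ring top',f([p[0],p[1],z+.032]),'post top',f([.5683,.267,.026]),'placed ring top',f([.5704,.1962,.036]))
E
```

```text
[0.56475053 0.26686839 0.13274943]
ring top [307.5 154.7] post top [311.4 272.6] placed ring top [387.5 332.8]
```

View pics/c.png

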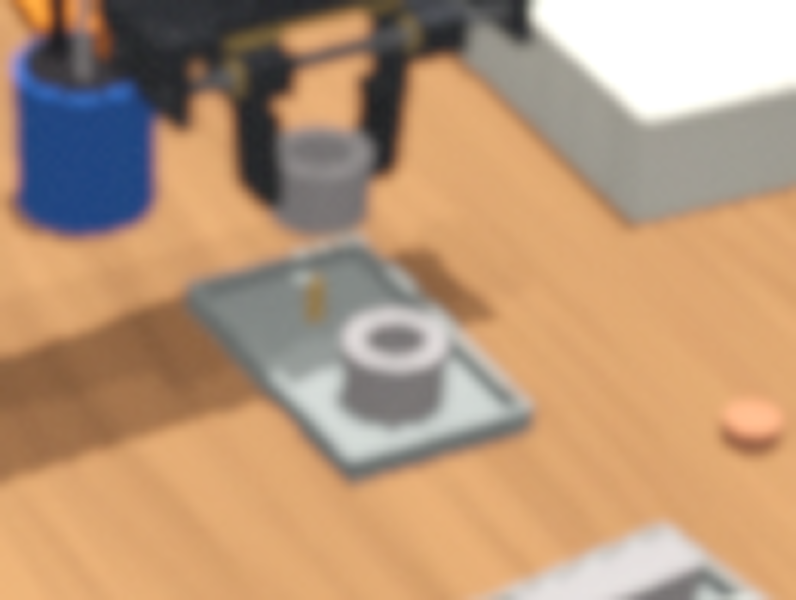

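The placed bushing sits flat over its post (crop 397,370). The second ring is above the free post (ring 326,150; post 317,290). Lowering with a 1 mm correction.

Emit:
{"method": "step_arm", "body": {"plan": [[[0,0,0,-1,0,0,0],[0,0,0,0,0,0,0],[0,0,0,0,0,-25,0],[0,0,0,0,0,-18,0],[0,0,0,0,0,-5,0],[0,0,0,0,0,-3,0],[0,0,0,0,0,0,0]]]}}

```text
t: 25.25
position: [0.5662, 0.2682, 0.0856]
eef_rot: [2.166, 2.275, 0.001]
wrist_force: [0.5, 0.2, -1.7]
gripper_width: 0.0446
gripper_force: 40.0
```

Emit:
{"method": "step_arm", "body": {"plan": [[[0,0,0,0,0,-1,0],[0,0,0,0,0,0,0]]]}}

```text
t: 25.5
position: [0.566, 0.2683, 0.0845]
eef_rot: [2.166, 2.275, 0.001]
wrist_force: [-0.5, -0.1, -2.2]
gripper_width: 0.0445
gripper_force: 40.0
```

Emit:
{"method": "step_arm", "body": {"plan": [[[0,0,0,0,0,-1.5,0],[0,0,0,0,0,-1,0],[0,0,0,0,0,0,0]]]}}

```text
t: 25.88
position: [0.5658, 0.2682, 0.0816]
eef_rot: [-2.166, -2.275, 0.0]
wrist_force: [0.8, -0.1, -2.1]
gripper_width: 0.0439
gripper_force: 40.0
```

Emit:
{"method": "step_arm", "body": {"plan": [[[0,0,0,0,0,-1,0],[0,0,0,0,0,0,0]]]}}

```text
t: 26.12
position: [0.5659, 0.2682, 0.081]
eef_rot: [-2.167, -2.275, -0.0]
wrist_force: [-0.3, -0.9, 1.0]
gripper_width: 0.0443
gripper_force: 40.0
```

Contact. I'll release, retreat upward and check every part by fitting.

Emit:
{"method": "step_arm", "body": {"plan": [[[0,0,0,0,0,-0.5,0],[0,0,0,0,0,0,0.75],[0,0,0,0,0,0,0.75],[0,0,0,0,0,30,0.75],[0,0,0,0,0,50,0.75],[0,0,0,-50,0,50,0.75],[0,0,0,-50,0,0,0.75],[0,0,0,-50,-25,0,0.75]]]}}

```text
t: 27.12
position: [0.4204, 0.2447, 0.2049]
eef_rot: [-2.163, -2.278, -0.004]
wrist_force: [0.1, -1.7, 1.4]
gripper_width: 0.0661
gripper_force: 0.0
```

```bash
python3 - <<'E'
from fit import *
from station import camera
# parts are pale pinkish on grey-green trays: mask by R-G instead of saturation
for n in('top','side'):
    c=camera(n)
    for nm,p,h in[('bushA',(.5717,.193),.02),('bushB',(.5683,.267),.02),('bar1',(.5765,.019),.024),('bar2',(.586,-.036),.024)]:
        u=np.round(proj(c,[[*p,.004+h]])[0]).astype(int);w=22
        im=c['img'][u[1]-w:u[1]+w,u[0]-w:u[0]+w].astype(int)
        m=(((im[...,0]-im[...,1])>=0)&(np.ptp(im,axis=2)<30)).astype(np.uint8)
        k,l,s,ce=cv2.connectedComponentsWithStats(m)
        i=1+np.argmax(s[1:,4]);q=ce[i]+u-w
        print(n,nm,s[i,2:],np.round((back(c,q,.004+h)[:2]-p)*1000,1))
E
```

```text
top bushA [ 16  16 154] [-1.1  2.8]
top bushB [ 17  18 137] [-0.5 -1.3]
top bar1 [ 12  28 230] [-2.   0.2]
top bar2 [ 13  28 239] [-1.6  2.8]
side bushA [ 44  34 578] [ 0.2 27.2]
side bushB [ 42  28 553] [ -1.1 -38. ]
side bar1 [ 44  23 437] [ -6.4 -11. ]
side bar2 [ 44  35 766] [-5.9 13.2]
```

From the top camera, both bushings and both bars are within 3 mm of their targets. The side-camera numbers are bad segmentation: those blobs fill the whole window. The bracket was seen centred earlier and hasn't been touched since. I'll let the arm settle and hand in.

Emit:
{"method": "step_arm", "body": {"plan": [[[0,0,0,0,0,0,0.75],[0,0,0,0,0,0,0.75],[0,0,0,0,0,0,0.75]]]}}

```text
t: 27.6
position: [0.4228, 0.2435, 0.2045]
eef_rot: [2.166, 2.274, 0.001]
wrist_force: [0.2, -0.4, 0.4]
gripper_width: 0.066
gripper_force: 0.0
```

```bash
python3 -c "
from station import sign_off;print(sign_off())"
```

```text
the job is handed in; nothing more can be done
None
```

I placed all five parts in their trays and handed the job in at about 28 s; sign-off returned no verdict, but the last top-camera check put the bushings and bars within 3 mm of target, and the bracket looked centred when last viewed.

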